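# Weigh the lemons on the hanging spring scale

### The job

Weigh the basket of lemons: lift it by its handle and hang it on both hooks of the white spring scale, then let the weight down onto the spring slowly and let go only once the scale carries all of it, so that the pointer comes to rest without ever jumping or bouncing. Do not push hard on the scale or its hooks, keep both lemons in the basket, leave the scale free with the basket hanging still, and leave the tin, the spice jar and the salt shaker alone.

Things in the scene. Friction and masses are not known exactly. Their poses are not given: they have to be found in the camera images.
- bail_grip (a point): Centre of the wooden grip (14 x 46 x 18 mm) on the bail of the green wire basket; it sits mid-way on a level steel bar, 10 mm thick, that runs 72 mm to each side along y (z up), 165 mm above the basket's underside and rigid with it. Grasp across x. Basket 74 x 176 x 55 mm, long side along y; nothing but the bail above it. With its lemons it weighs 0.3 to 0.92 kg, different each time.
- hook_seat (a point): Midway between the bottoms of the two hooks (8 mm steel rod), on the rod's centreline; 265 mm up when empty, moves with the hooks. They stand 45 mm to each side along y and point to -x; red tips 23 mm in front, 30 mm higher (top). Behind, the rods rise 10 mm and run back to a crossbar 95 mm behind (+x). The bail goes over the tips from the front; a bar in both has its centre 9 mm above.
- yoke (a joint): How far hooks and red pointer are pushed down against the spring, m: 0 empty, 0.08 at the stop. The spring gives 130 N/m, lightly damped, so the loaded basket settles somewhere between 0.02 and 0.07, by its weight. A pointer moving faster than 0.045 m/s has jumped.
- scale: White spring scale, fixed. Origin on the worktop under the hook seat, axes as the hooks'. Base plate 18 mm high, 180 mm wide (y), from 65 mm in front (-x) to 160 mm behind. Column 125 mm behind, 204 mm high; graduated board at its +y side (94 to 142 mm from the middle, top 286 mm up).
- lemon_1_mid (a point): Middle of the lemon in the -y half of the basket (71 x 53 x 51 mm).
- lemon_2_mid (a point): Middle of the lemon in the +y half of the basket (72 x 57 x 58 mm).
- tin: Small green tin, 57 mm across, 72 mm high, origin at its underside; to be left alone.
- spice: Spice jar with a black cap, 41 mm across, 105 mm high, origin at its underside; to be left alone.
- shaker: Salt shaker, 44 mm across, 90 mm high, origin at its underside; to be left alone.
There are look-alikes about, which are no part of the job. Of the things shaped like the part that bears bail_grip, the green one is meant.

How it is judged:
By the outcome, as a careful person would: the job done as asked, in the order asked, and still so for the second after the job is handed in, with the robot touching nothing.
It also fails if it takes over 69 s, if anything falls off the work surface, if the arm or the gripper's body presses on something with over 40 N, if the wrist force passes 120 N, or if a joint passes its speed limit or range.

### The arm

A 6-joint arm with a two-finger parallel gripper is mounted at the origin on a cart in front of the work surface, level with it; the furniture and walls round the work are solid. World frame = base frame: x ahead of the robot, y to its left, z up, the work surface at z = 0. Lengths are in m, angles in rad, forces in N, time in s.
With the tool pointing down it reaches from about 0.325 to 0.9 m from the base axis. Payload 3.5 kg.
Tool frame: the origin (TCP) lies midway between the tips of the shut fingers; the grasp point (between the pads) lies 19 mm behind it; z points along the fingers, y is the line along which they close (so a half turn about z gives the same grasp; the last joint's range is limited). The gripper opens to 85 mm and grips with 20 to 120 N. Pads are 22 mm wide; open, the fingers measure 114 mm over their backs; the gripper's body (76 mm by 85 mm) begins 54 mm behind the grasp point. The pads swing forward as they close: fully open they stand 13 mm farther back than shut.
Start: joints at [-1.394, 0.276, -0.026, 1.268, 0, 1.467], TCP at [0.173, -0.601, 0.231] pointing down, gripper open.
Joint ranges: [-3.12, 3.12], [-0.85, 1.88], [-1.08, 1.24], [-1.95, 2.15], [-1.57, 1.53], [-3.14, 3.14]. Speed limits (rad/s): [2.57, 2.57, 3.14, 3.14, 3.14, 3.14].

### API

Orientations are given as a unit quaternion [x, y, z, w].
In Python, from workcell import r gives the robot as it stands.
- The arm moves only by the tool drive_tool, never from a script. Its argument "targets" is a list of rows, each an object of numbers: "jaw": the closure, from -1 (fully open) to 1 (shut), so that 0 is half open; "tx", "ty", "tz": the shift along the tool's x, y, z each as a share of 300 mm, from -1 to 1; "roll": the turn about the tool's z as a share of pi/2 rad, from -1 to 1. In form: [{"jaw": .., "tx": .., "ty": .., "tz": .., "roll": ..}, ...]. A call has 1 to 10 rows; each row is the pose to reach, as a shift and turn from the pose commanded when the call began, along the tool's axes at that moment; what a row does not reach only later rows make up. A row lasts 1/12 s, in which the tool goes at most 41.7 mm and 7.16 degrees, less where a joint would pass 70% of its speed; a pose out of reach is approached as far as the arm can. A call with a number of a shift or a turn outside -1 to 1 is refused whole. A call with a gripper value outside its range is refused whole. The fingers move at their own pace and stop on an object; "newtons" is the grip in N (left out, the last holds). Time passes only in rows, so rows that repeat a pose let the fingers close. It gives the time, the measured TCP pose, the force, the opening and the grip force at its end, in the units of the state.
- r.get_state(): the state, without advancing time (a new reading comes with each control period).
- r.camera(name): name is "side" or "top"; returns a dict with "image" (400x640x3 uint8, red, green, blue), "z_map" (400x640 float32, m along the optical axis (not along the pixel's ray), 0 where there is no reading), "fx", "fy", "cx", "cy" (pixels), "extrinsics" (4x4, takes a point from camera to world coordinates). Camera axes: x right, y down, z forward; pixel columns grow to the right and rows downward; lengths in m; the calibration is good to about 2 mm. A picture is of the moment at which its call begins.
- r.job_done(): hands the job in; it is judged then, once.
Trained networks look in a picture, given as the dict that the camera call returned (one of the last four; its "shot" number tells which), for a name from the list of things; names that differ only in an ending like _2 or _b are one class to them, and where a whole thing is asked for, a point or a joint stands for the part that bears it (a point fixed in the world has none). Each returns a list of dicts, best first, with "confidence" (0 to 1); they miss things now and then, are a little off and sometimes report something else, mostly with a low value. They report only what shows in the picture. A call takes as long as a camera call. They do not tell look-alikes from the thing itself.
- r.cut_out(query, picture): "mask" (400x640 bool, what is visible of it) and "at" ([column, row] in pixels, amid what is visible of it).
The state is a dict: "time": time; "joints": joint angles; "joint_velocities": joint speeds; "joint_efforts": joint torques, N m; "tool_pos": TCP position; "orientation": TCP orientation; "contact_force": force on the tool from outside, world axes, zero at the start; "moment": the same for the moment, N m; "opening": finger opening in m; "finger_force": force on a finger pad.
Only numpy, scipy, OpenCV 4.12 (cv2) and the standard library are available. Lean on these libraries where they do the work, as an engineer would, in place of code of your own. Each camera call takes 0.05 s, during which the arm holds its last target. There are 200 camera calls.

## Working session

There is one attempt and no reset: what is moved stays moved. The work goes in short steps, Python scripts to look and compute and a tool call to move; the robot and the scene stay as the last step left them, time stands still between calls to the robot, and variables do not carry over. Pictures are saved under pics/ and viewed, at most 10 in all, crops included, and the job is handed in when it is done.

Besides the shell and the picture viewer there is one more tool, called after ">>>" as name(argument=value, ...) on one line, values as JSON. drive_tool: Moves the arm, as the interface text tells. Shift numbers are shares of 300 mm and turn numbers shares of pi/2 rad, none past 1 either way. Its arguments: {"type":"object","properties":{"targets":{"type":"array","items":{"type":"object","properties":{"jaw":{"type":"number"},"tx":{"type":"number","minimum":-1,"maximum":1},"ty":{"type":"number","minimum":-1,"maximum":1},"tz":{"type":"number","minimum":-1,"maximum":1},"roll":{"type":"number","minimum":-1,"maximum":1}}}},"newtons":{"type":"number"}},"required":["targets"]}

```bash
mkdir -p pics
cat > h.py <<'E'
import numpy as np, cv2
from workcell import r
def pts(c,m):
    v,u=np.nonzero(m&(c["z_map"]>0)); z=c["z_map"][v,u]
    p=np.c_[(u-c["cx"])/c["fx"]*z,(v-c["cy"])/c["fy"]*z,z]
    E=np.array(c["extrinsics"]); return p@E[:3,:3].T+E[:3,3],u,v
def save(c,n,box=None,s=1):
    im=c["image"][:,:,::-1]
    if box: im=im[box[1]:box[3],box[0]:box[2]]
    cv2.imwrite("pics/"+n,cv2.resize(im,None,fx=s,fy=s,interpolation=cv2.INTER_CUBIC))
E
python3 - <<'E'
from h import *
a=r.camera("side");b=r.camera("top")
cv2.imwrite("pics/a.png",cv2.resize(np.vstack([a["image"],b["image"]])[:,:,::-1],None,fx=.75,fy=.75))
for n,c in(("side",a),("top",b)):
    print(n,np.round(c["extrinsics"],3).tolist(),c["fx"])
    for q in("bail_grip","hook_seat","scale","lemon_1_mid","tin","spice","shaker"):
        for d in r.cut_out(q,c):
            p,u,v=pts(c,d["mask"])
            print(q,round(d["confidence"],2),np.round(d["at"]),len(p),np.round(np.percentile(p,[2,50,98],axis=0),3).tolist() if len(p) else"")
s=r.get_state();print(s["time"],s["tool_pos"],s["orientation"],s["contact_force"])
E
```

```text
side [[-0.625, -0.668, 0.404, -0.132], [-0.781, 0.54, -0.314, 0.429], [-0.009, -0.512, -0.859, 1.408], [0.0, 0.0, 0.0, 1.0]] 477.98757854173357
bail_grip 0.7 [276. 347.] 1986 [[0.151, 0.249, -0.001], [0.192, 0.337, 0.007], [0.233, 0.419, 0.174]]
bail_grip 0.59 [336. 199.] 943 [[0.397, -0.201, -0.001], [0.448, -0.102, 0.047], [0.512, -0.025, 0.175]]
hook_seat 0.84 [212. 196.] 491 [[0.485, 0.155, -0.004], [0.592, 0.238, 0.27], [0.788, 0.312, 0.293]]
hook_seat 0.44 [226. 233.] 4855 [[0.438, 0.16, 0.011], [0.571, 0.256, 0.02], [0.661, 0.357, 0.277]]
scale 0.97 [226. 233.] 4762 [[0.435, 0.16, 0.011], [0.57, 0.255, 0.02], [0.66, 0.356, 0.276]]
lemon_1_mid 0.72 [339. 194.] 1006 [[0.397, -0.21, -0.002], [0.449, -0.105, 0.041], [0.509, -0.025, 0.174]]
lemon_1_mid 0.6 [344. 185.] 212 [[0.449, -0.179, 0.005], [0.47, -0.149, 0.047], [0.513, -0.126, 0.058]]
tin 0.91 [283. 172.] 363 [[0.623, -0.054, 0.003], [0.64, -0.024, 0.066], [0.679, -0.003, 0.075]]
tin 0.68 [331. 208.] 174 [[0.417, -0.095, 0.03], [0.431, -0.069, 0.054], [0.455, -0.043, 0.07]]
spice 0.68 [295. 147.] 273 [[0.678, -0.138, 0.008]
[... 628 characters left out ...]
2, 0.244, -0.003], [0.191, 0.333, 0.007], [0.235, 0.425, 0.173]]
hook_seat 0.85 [244. 137.] 405 [[0.467, 0.194, 0.17], [0.584, 0.235, 0.27], [0.644, 0.316, 0.293]]
scale 0.73 [250. 168.] 3421 [[0.437, 0.156, 0.009], [0.559, 0.242, 0.019], [0.658, 0.352, 0.276]]
tin 0.65 [327. 145.] 260 [[0.621, -0.06, 0.006], [0.642, -0.035, 0.066], [0.675, -0.009, 0.074]]
spice 0.57 [352. 134.] 209 [[0.677, -0.143, -0.003], [0.688, -0.122, 0.089], [0.741, -0.104, 0.109]]
shaker 0.41 [297. 206.] 136 [[0.407, 0.039, -0.002], [0.421, 0.057, 0.077], [0.452, 0.079, 0.091]]
0.8 [ 0.17261102 -0.60070649  0.23138067] [9.90228606e-01 1.39453595e-01 2.29537480e-05 3.69917982e-05] [ 0.5398007   0.25323673 -0.20258753]
```

View pics/a.png

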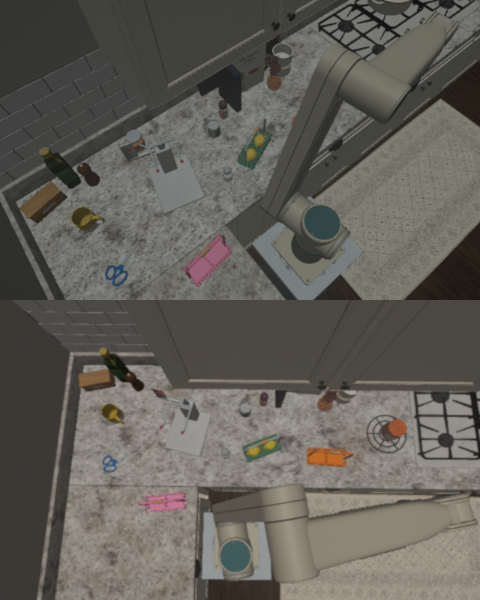

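Run:
```python
from h import *
for n in("top","side"):
    c=r.camera(n)
    P,u,v=pts(c,np.ones((400,640),bool))
    m=(abs(P[:,0]-.457)<.1)&(abs(P[:,1]+.115)<.13)&(P[:,2]>.158)&(P[:,2]<.2)
    b=P[m]; 
    print(n,"bail",len(b))
    for q,uu,vv in zip(np.round(b,3).tolist(),u[m],v[m]): print(q,uu,vv,c["image"][vv,uu])
    m=(P[:,0]>.42)&(P[:,0]<.72)&(P[:,1]>.12)&(P[:,1]<.4)&(P[:,2]>.225)&(P[:,2]<.33)
    print("hook",m.sum())
    for q,uu,vv in zip(np.round(P[m],3).tolist(),u[m],v[m]): print(*q,uu,vv,*c["image"][vv,uu],end=" | ")
    if n=="top":
        A=c["image"][150:240,310:400,::-1];B=c["image"][100:190,200:290,::-1]
    else:
        A2=c["image"][150:240,290:380,::-1];B2=c["image"][165:255,170:260,::-1]
cv2.imwrite("pics/b.png",cv2.resize(np.vstack([np.hstack([A,B]),np.hstack([A2,B2])]),(600,600),interpolation=cv2.INTER_CUBIC))
```

```text
top bail 162
[0.487, -0.175, 0.166] 369 181 [112 121 115]
[0.487, -0.179, 0.163] 370 181 [130 134 130]
[0.486, -0.182, 0.169] 371 181 [129 131 130]
[0.487, -0.185, 0.166] 372 181 [122 122 122]
[0.487, -0.188, 0.167] 373 181 [110 111 108]
[0.488, -0.192, 0.162] 374 181 [105 104 101]
[0.482, -0.168, 0.169] 367 182 [121 126 123]
[0.483, -0.172, 0.168] 368 182 [124 130 127]
[0.482, -0.175, 0.171] 369 182 [128 133 131]
[0.482, -0.178, 0.172] 370 182 [131 134 133]
[0.483, -0.182, 0.168] 371 182 [128 129 129]
[0.483, -0.185, 0.169] 372 182 [116 118 117]
[0.483, -0.188, 0.167] 373 182 [98 99 97]
[0.485, -0.192, 0.161] 374 182 [94 94 92]
[0.479, -0.158, 0.167] 364 183 [107 119 113]
[0.479, -0.162, 0.168] 365 183 [122 130 126]
[0.479, -0.165, 0.169] 366 183 [129 133 133]
[0.478, -0.168, 0.173] 367 183 [133 136 135]
[0.478, -0.171, 0.173] 368 183 [128 132 131]
[0.479, -0.175, 0.169] 369 183 [124 128 126]
[0.479, -0.178, 0.172] 370 183 [115 119 116]
[0.479, -0.181, 0.17] 371 183 [107 109 106]
[0.481, -0.186, 0.162] 372 183 [91 92 90]
[0.475, -0.148, 0.17] 361 184 [104 114 108]
[0.475, -0.152, 0.
[... 28230 characters left out ...]
 111 118 117 | 0.513 0.306 0.266 208 225 110 116 115 | 0.509 0.305 0.269 209 225 110 114 113 | 0.509 0.302 0.267 210 225 107 105 104 | 0.507 0.309 0.272 208 226 113 108 106 | 0.491 0.309 0.297 209 226 109 79 78 | 0.49 0.307 0.297 210 226 107 64 63 | 0.493 0.312 0.293 208 227 119 90 89 | 0.49 0.311 0.295 209 227 123 52 50 | 0.487 0.309 0.296 210 227 117 43 40 | 0.489 0.306 0.29 211 227 100 52 51 | 0.49 0.314 0.293 208 228 110 83 81 | 0.487 0.312 0.295 209 228 114 52 48 | 0.486 0.31 0.294 210 228 108 44 43 | 0.485 0.308 0.293 211 228 92 54 52 | 0.488 0.315 0.291 208 229 113 105 103 | 0.487 0.313 0.291 209 229 102 76 75 | 0.484 0.311 0.293 210 229 91 60 58 | 0.484 0.309 0.291 211 229 89 75 73 |
```

View pics/b.png

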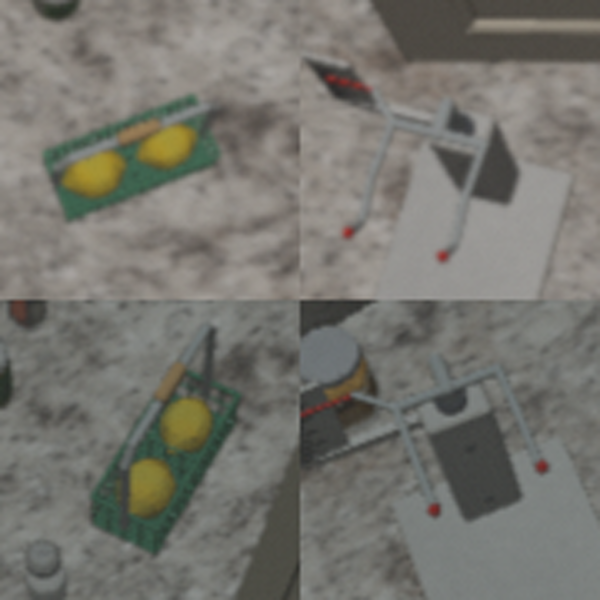

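Candidates for the basket (top view): pink at (220,266), orange at (438,208) and green with two lemons at (349,190). The enlarged crop confirms the last one is green, with a wooden grip and both lemons, so that's the one meant. The scale's red tips are at (214,169) and (242,176). Next I'll move towards the basket.

>>> drive_tool(targets=[{"tx": 0.95,"ty": -0.9,"tz": 0,"roll": -0.79,"jaw": -1},{"tx": 0.95,"ty": -0.9,"tz": 0,"roll": -0.79,"jaw": -1},{"tx": 0.95,"ty": -0.9,"tz": 0,"roll": -0.79,"jaw": -1},{"tx": 0.95,"ty": -0.9,"tz": 0,"roll": -0.79,"jaw": -1},{"tx": 0.95,"ty": -0.9,"tz": 0,"roll": -0.79,"jaw": -1},{"tx": 0.95,"ty": -0.9,"tz": 0,"roll": -0.79,"jaw": -1},{"tx": 0.95,"ty": -0.9,"tz": 0,"roll": -0.79,"jaw": -1},{"tx": 0.95,"ty": -0.9,"tz": 0,"roll": -0.79,"jaw": -1},{"tx": 0.95,"ty": -0.9,"tz": 0,"roll": -0.79,"jaw": -1},{"tx": 0.95,"ty": -0.9,"tz": 0,"roll": -0.79,"jaw": -1}], newtons=60)

```text
time: 1.73
tool_pos: [0.373, -0.2585, 0.2315]
orientation: [0.721, 0.693, 0.001, -0.0]
contact_force: [-0.3, -0.2, -1.1]
opening: 0.0855
finger_force: 0.0
```

```bash
cat >> h.py <<'E'
from scipy.spatial.transform import Rotation as R
def go(x,y,z,yaw):
    s=r.get_state(); T=R.from_quat(s["orientation"]); M=T.as_matrix()
    d=M.T@(np.array([x,y,z])-s["tool_pos"])/.3
    cur=np.degrees(np.arctan2(M[1,0],M[0,0])); t=-(((yaw-cur)+180)%360-180)/90
    print("t",round(s["time"],2),"pos",np.round(s["tool_pos"],4),"yaw",round(cur,2),"| tx ty tz",np.round(d,4),"roll",round(t,4),"F",np.round(s["contact_force"],2),"open",round(s["opening"],4),"tilt",np.round(M[:,2],3))
E
python3 - <<'E'
from h import *
# bail fit seen by both cameras
for n in("top","side"):
    c=r.camera(n); P,u,v=pts(c,np.ones((400,640),bool))
    b=P[(abs(P[:,0]-.457)<.1)&(abs(P[:,1]+.115)<.13)&(P[:,2]>.164)&(P[:,2]<.2)]
    l=cv2.fitLine(b[:,:2].astype(np.float32),cv2.DIST_HUBER,0,.01,.01).ravel()
    t=(b[:,:2]-l[2:])@l[:2]; mid=l[2:]+l[:2]*(np.percentile(t,1)+np.percentile(t,99))/2
    print(n,len(b),l.round(3),"angle",np.degrees(np.arctan2(l[1],l[0])).round(1),"mid",mid.round(4),np.ptp(t).round(3),b[:,2].mean().round(3))
go(.457,-.1155,.21,113.7)
E
```

```text
top 150 [ 0.377 -0.926  0.457 -0.117] angle -67.9 mid [ 0.457  -0.1162] 0.154 0.17
side 157 [ 0.384 -0.923  0.464 -0.128] angle -67.4 mid [ 0.457  -0.1116] 0.159 0.171
t 1.83 pos [ 0.3729 -0.2599  0.2315] yaw 87.47 | tx ty tz [0.4933 0.2588 0.072 ] roll -0.2914 F [ 0.13 -1.45 -0.21] open 0.0857 tilt [ 0.  0. -1.]
```

>>> drive_tool(targets=[{"tx": 0.493,"ty": 0.259,"tz": 0.0,"roll": -0.277,"jaw": -1},{"tx": 0.493,"ty": 0.259,"tz": 0.0,"roll": -0.277,"jaw": -1},{"tx": 0.493,"ty": 0.259,"tz": 0.0,"roll": -0.277,"jaw": -1},{"tx": 0.493,"ty": 0.259,"tz": 0.0,"roll": -0.277,"jaw": -1},{"tx": 0.493,"ty": 0.259,"tz": 0.0,"roll": -0.277,"jaw": -1},{"tx": 0.493,"ty": 0.259,"tz": 0.0,"roll": -0.277,"jaw": -1}])

```text
time: 2.33
tool_pos: [0.4578, -0.1179, 0.2314]
orientation: [0.558, 0.83, -0.0, 0.0]
contact_force: [-0.4, -0.9, 0.9]
opening: 0.0857
finger_force: 0.0
```

Run:
```python
from h import *
F=[]
for i in range(6):
    c=r.camera("side" if i else "top"); F.append(r.get_state()["contact_force"])
    if not i: d=c
print(np.mean(F,0),np.std(F,0))
cv2.imwrite("pics/c.png",cv2.resize(np.hstack([d["image"][140:260,290:410],c["image"][130:250,280:400]])[:,:,::-1],(800,400),interpolation=cv2.INTER_CUBIC))
go(.457,-.115,.146,112.4)
```

```text
[-0.05669339 -0.0147336   0.25276148] [0.28704104 0.46362022 0.48410068]
t 2.63 pos [ 0.4564 -0.1201  0.2313] yaw 111.87 | tx ty tz [0.0151 0.0082 0.2843] roll -0.0059 F [ 0.39  0.68 -0.06] open 0.0856 tilt [-0. -0. -1.]
```

View pics/c.png

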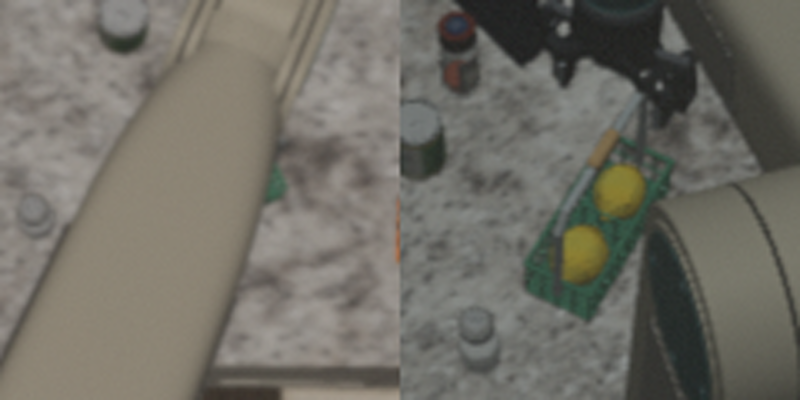

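The side crop shows the gripper above the bail, lined up with the wooden grip at crop (605,145). I'll descend and close.

>>> drive_tool(targets=[{"tx": 0.015,"ty": 0.008,"tz": 0.05,"roll": -0.006,"jaw": -1},{"tx": 0.015,"ty": 0.008,"tz": 0.12,"roll": -0.006,"jaw": -1},{"tx": 0.015,"ty": 0.008,"tz": 0.2,"roll": -0.006,"jaw": -1},{"tx": 0.015,"ty": 0.008,"tz": 0.26,"roll": -0.006,"jaw": -1},{"tx": 0.015,"ty": 0.008,"tz": 0.284,"roll": -0.006,"jaw": -1},{"tx": 0.015,"ty": 0.008,"tz": 0.284,"roll": -0.006,"jaw": -1},{"tx": 0.015,"ty": 0.008,"tz": 0.284,"roll": -0.006,"jaw": -1}])

```text
time: 3.22
tool_pos: [0.4574, -0.1142, 0.1464]
orientation: [0.555, 0.832, -0.0, -0.0]
contact_force: [-0.2, -0.1, 0.1]
opening: 0.0852
finger_force: 0.0
```

>>> drive_tool(targets=[{"jaw": 0.2},{"jaw": 0.5},{"jaw": 0.7},{"jaw": 1},{"jaw": 1},{"jaw": 1},{"jaw": 1},{"jaw": 1},{"jaw": 1},{"jaw": 1}], newtons=60)

```text
schema error: expected keys jaw, tx, ty, tz, roll
```

Run:
```python
from h import *
go(.457,-.115,.31,112.4)
```

```text
t 3.22 pos [ 0.4574 -0.1142  0.1464] yaw 112.52 | tx ty tz [-0.0018 -0.0022 -0.5453] roll 0.0013 F [-0.2  -0.15  0.11] open 0.0852 tilt [-0. -0. -1.]
```

>>> drive_tool(targets=[{"jaw": 0.3,"tx": 0,"ty": 0,"tz": 0,"roll": 0},{"jaw": 0.6,"tx": 0,"ty": 0,"tz": 0,"roll": 0},{"jaw": 1,"tx": 0,"ty": 0,"tz": 0,"roll": 0},{"jaw": 1,"tx": 0,"ty": 0,"tz": 0,"roll": 0},{"jaw": 1,"tx": 0,"ty": 0,"tz": 0,"roll": 0},{"jaw": 1,"tx": 0,"ty": 0,"tz": 0,"roll": 0},{"jaw": 1,"tx": 0,"ty": 0,"tz": 0,"roll": 0},{"jaw": 1,"tx": 0,"ty": 0,"tz": 0,"roll": 0},{"jaw": 1,"tx": 0,"ty": 0,"tz": 0,"roll": 0},{"jaw": 1,"tx": 0,"ty": 0,"tz": 0,"roll": 0}], newtons=60)

```text
time: 4.05
tool_pos: [0.4582, -0.1135, 0.1466]
orientation: [0.555, 0.832, 0.0, 0.001]
contact_force: [2.0, 1.3, 2.2]
opening: 0.0129
finger_force: 59.7
```

Run:
```python
from h import *
go(.457,-.115,.31,112.4); print(r.get_state()["finger_force"])
```

```text
t 4.05 pos [ 0.4582 -0.1135  0.1466] yaw 112.62 | tx ty tz [-0.0032 -0.0047 -0.5448] roll 0.0024 F [2.   1.33 2.16] open 0.0129 tilt [ 0.001  0.    -1.   ]
59.74639534950256
```

>>> drive_tool(targets=[{"tz": -0.01,"tx": 0,"ty": 0,"roll": 0,"jaw": 1},{"tz": -0.03,"tx": 0,"ty": 0,"roll": 0,"jaw": 1},{"tz": -0.07,"tx": 0,"ty": 0,"roll": 0,"jaw": 1},{"tz": -0.13,"tx": 0,"ty": 0,"roll": 0,"jaw": 1},{"tz": -0.2,"tx": 0,"ty": 0,"roll": 0,"jaw": 1},{"tz": -0.27,"tx": 0,"ty": 0,"roll": 0,"jaw": 1},{"tz": -0.34,"tx": 0,"ty": 0,"roll": 0,"jaw": 1},{"tz": -0.41,"tx": 0,"ty": 0,"roll": 0,"jaw": 1},{"tz": -0.47,"tx": 0,"ty": 0,"roll": 0,"jaw": 1},{"tz": -0.52,"tx": 0,"ty": 0,"roll": 0,"jaw": 1}])

```text
time: 4.88
tool_pos: [0.4563, -0.1134, 0.3024]
orientation: [0.555, 0.832, -0.001, -0.001]
contact_force: [0.2, -0.2, -6.8]
opening: 0.0131
finger_force: 58.7
```

>>> drive_tool(targets=[{"tz": -0.02,"tx": 0,"ty": 0,"roll": 0,"jaw": 1},{"tz": -0.03,"tx": 0,"ty": 0,"roll": 0,"jaw": 1},{"tz": -0.03,"tx": 0,"ty": 0,"roll": 0,"jaw": 1},{"tz": -0.03,"tx": 0,"ty": 0,"roll": 0,"jaw": 1},{"tz": -0.03,"tx": 0,"ty": 0,"roll": 0,"jaw": 1}])

```text
time: 5.3
tool_pos: [0.4565, -0.1133, 0.3095]
orientation: [0.555, 0.832, -0.0, -0.002]
contact_force: [0.3, -0.1, -5.3]
opening: 0.0131
finger_force: 58.7
```

Run:
```python
from h import *
F=[]
for i in range(16):
    c=r.camera("side"); s=r.get_state(); F.append(np.r_[s["contact_force"],s["moment"]])
print(np.mean(F,0).round(3),np.std(F,0).round(2))
P,u,v=pts(c,np.ones((400,640),bool))
b=P[(abs(P[:,0]-.457)<.12)&(abs(P[:,1]+.115)<.14)&(P[:,2]>.2)&(P[:,2]<.36)&(c["image"][v,u].max(1)>85)]
cv2.imwrite("pics/d.png",cv2.resize(c["image"][80:240,230:400][:,:,::-1],(638,600),interpolation=cv2.INTER_CUBIC))
# approach: seat at .499,.260, scale yaw -13.5 -> tool yaw 76.5
go(.42,.277,.3116,76.5)
```

```text
[ 1.700e-02  3.400e-01 -6.048e+00  1.300e-02 -6.000e-03  7.000e-03] [0.41 0.54 0.44 0.02 0.02 0.03]
t 6.1 pos [ 0.4575 -0.1136  0.3111] yaw 112.6 | tx ty tz [ 1.25    0.385  -0.0016] roll 0.4011 F [-0.19 -0.3  -5.08] open 0.0133 tilt [ 0. -0. -1.]
```

View pics/d.png

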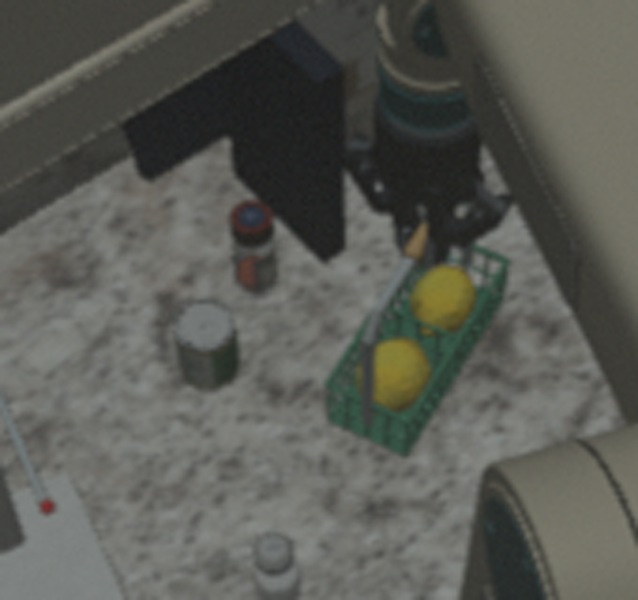

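The basket hangs level with both lemons in it (crop (445,297) and (395,373)). It weighs about 6.2 N. Now to carry it to the front of the scale.

>>> drive_tool(targets=[{"tx": 0.03,"ty": 0.008,"tz": 0,"roll": 0.02,"jaw": 1},{"tx": 0.08,"ty": 0.022,"tz": 0,"roll": 0.05,"jaw": 1},{"tx": 0.15,"ty": 0.04,"tz": 0,"roll": 0.1,"jaw": 1},{"tx": 0.23,"ty": 0.062,"tz": 0,"roll": 0.15,"jaw": 1},{"tx": 0.31,"ty": 0.084,"tz": 0,"roll": 0.2,"jaw": 1},{"tx": 0.39,"ty": 0.105,"tz": 0,"roll": 0.25,"jaw": 1},{"tx": 0.47,"ty": 0.127,"tz": 0,"roll": 0.3,"jaw": 1},{"tx": 0.54,"ty": 0.146,"tz": 0,"roll": 0.35,"jaw": 1},{"tx": 0.6,"ty": 0.162,"tz": 0,"roll": 0.38,"jaw": 1},{"tx": 0.66,"ty": 0.178,"tz": 0,"roll": 0.401,"jaw": 1}])

```text
time: 6.93
tool_pos: [0.4304, 0.0908, 0.3113]
orientation: [0.786, 0.618, 0.0, 0.0]
contact_force: [0.6, -0.1, -6.2]
opening: 0.0129
finger_force: 58.7
```

Run:
```python
from h import *
go(.392,.285,.3116,76.5)
```

```text
t 6.93 pos [0.4304 0.0908 0.3113] yaw 76.41 | tx ty tz [ 0.5992 -0.2764 -0.0012] roll -0.001 F [ 0.6  -0.12 -6.18] open 0.0129 tilt [ 0. -0. -1.]
```

>>> drive_tool(targets=[{"tx": 0.06,"ty": -0.028,"tz": 0,"roll": 0,"jaw": 1},{"tx": 0.14,"ty": -0.065,"tz": 0,"roll": 0,"jaw": 1},{"tx": 0.22,"ty": -0.1,"tz": 0,"roll": 0,"jaw": 1},{"tx": 0.3,"ty": -0.138,"tz": 0,"roll": 0,"jaw": 1},{"tx": 0.38,"ty": -0.175,"tz": 0,"roll": 0,"jaw": 1},{"tx": 0.46,"ty": -0.21,"tz": 0,"roll": 0,"jaw": 1},{"tx": 0.53,"ty": -0.245,"tz": 0,"roll": 0,"jaw": 1},{"tx": 0.58,"ty": -0.268,"tz": 0,"roll": 0,"jaw": 1},{"tx": 0.599,"ty": -0.276,"tz": 0,"roll": 0,"jaw": 1},{"tx": 0.599,"ty": -0.276,"tz": 0,"roll": 0,"jaw": 1}])

```text
time: 7.77
tool_pos: [0.3919, 0.2849, 0.3111]
orientation: [0.785, 0.62, 0.0, -0.0]
contact_force: [0.7, -0.1, -6.5]
opening: 0.0128
finger_force: 58.7
```

Run:
```python
from h import *
c=r.camera("top");d=r.camera("side")
for n,k in(("top",c),("side",d)):
    P,u,v=pts(k,np.ones((400,640),bool)); im=k["image"][v,u].astype(int)
    red=(im[:,0]>90)&(im[:,1]<75)&(P[:,2]>.27)&(P[:,0]<.51)&(P[:,0]>.44)&(P[:,1]>.15)&(P[:,1]<.36)
    for lo,hi in((.15,.265),(.265,.36)):
        q=P[red&(P[:,1]>lo)&(P[:,1]<hi)]; print(n,"tip",len(q),q.mean(0).round(4))
    b=(abs(P[:,0]-.392)<.05)&(abs(P[:,1]-.285)<.1)&(P[:,2]>.315)&(P[:,2]<.345)&(im.min(1)>60)
    q=P[b]
    l=cv2.fitLine(q[:,:2].astype(np.float32),cv2.DIST_HUBER,0,.01,.01).ravel()
    print(n,"bar",len(q),l.round(4),np.degrees(np.arctan2(l[1],l[0])).round(1),q[:,2].mean().round(3),np.ptp(q@np.r_[l[:2],0]).round(3))
cv2.imwrite("pics/e.png",cv2.resize(np.hstack([c["image"][90:240,170:320],d["image"][150:300,170:320]])[:,:,::-1],(800,400),interpolation=cv2.INTER_CUBIC))
go(.499,.260,.3116,76.5)
```

```text
top tip 4 [0.4659 0.2205 0.2915]
top tip 5 [0.4858 0.3069 0.2933]
top bar 120 [0.24   0.9708 0.3797 0.2395] 76.1 0.332 0.088
side tip 0 [nan nan nan]
side tip 8 [0.4878 0.3091 0.2932]
side bar 246 [0.2351 0.972  0.3904 0.2845] 76.4 0.331 0.177
t 7.87 pos [0.3921 0.2831 0.311 ] yaw 76.52 | tx ty tz [ 0.008   0.3644 -0.0018] roll 0.0002 F [-0.48  0.25 -5.42] open 0.0132 tilt [ 0.    -0.001 -1.   ]<stdin>:7: RuntimeWarning: Mean of empty slice.
  ret = um.true_divide(
```

View pics/e.png

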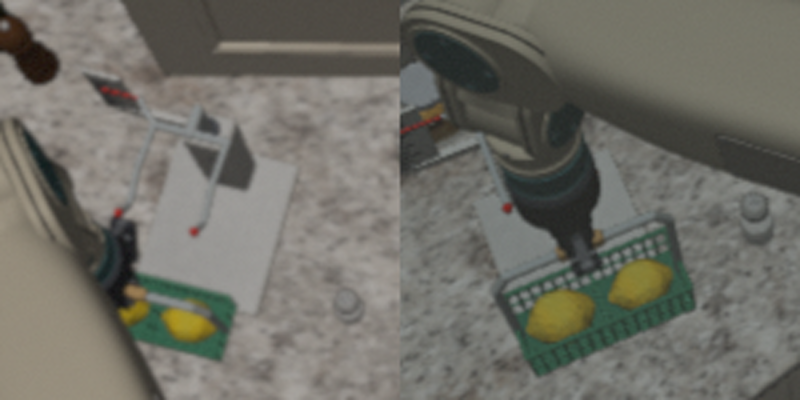

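The bail is parallel to the hooks (76.3° against 76.5°). In the left crop the red tips at (118,212) and (195,231) sit behind it. Next: over the tips.

>>> drive_tool(targets=[{"tx": 0.002,"ty": 0.02,"tz": 0,"roll": 0,"jaw": 1},{"tx": 0.002,"ty": 0.06,"tz": 0,"roll": 0,"jaw": 1},{"tx": 0.004,"ty": 0.11,"tz": 0,"roll": 0,"jaw": 1},{"tx": 0.004,"ty": 0.17,"tz": 0,"roll": 0,"jaw": 1},{"tx": 0.005,"ty": 0.23,"tz": 0,"roll": 0,"jaw": 1},{"tx": 0.006,"ty": 0.29,"tz": 0,"roll": 0,"jaw": 1},{"tx": 0.006,"ty": 0.335,"tz": 0,"roll": 0,"jaw": 1},{"tx": 0.006,"ty": 0.36,"tz": 0,"roll": 0,"jaw": 1},{"tx": 0.006,"ty": 0.369,"tz": 0,"roll": 0,"jaw": 1},{"tx": 0.006,"ty": 0.369,"tz": 0,"roll": 0,"jaw": 1}])

```text
time: 8.7
tool_pos: [0.5009, 0.2592, 0.3108]
orientation: [0.786, 0.619, -0.0, -0.0]
contact_force: [-0.5, 0.3, -6.4]
opening: 0.0129
finger_force: 58.7
```

Run:
```python
from h import *
c=r.camera("top")
F=[]
for i in range(14):
    d=r.camera("side"); F.append(r.get_state()["contact_force"])
print(np.mean(F,0).round(3))
cv2.imwrite("pics/f.png",cv2.resize(np.hstack([c["image"][90:210,190:310],d["image"][150:270,150:270]])[:,:,::-1],(800,400),interpolation=cv2.INTER_CUBIC))
go(.4995,.260,.2566,76.5)
```

```text
[-0.246  0.214 -6.3  ]
t 9.45 pos [0.5001 0.2597 0.3112] yaw 76.51 | tx ty tz [ 0.0004 -0.0022  0.1818] roll 0.0002 F [ 0.38  0.14 -6.52] open 0.0127 tilt [ 0.  0. -1.]
```

View pics/f.png

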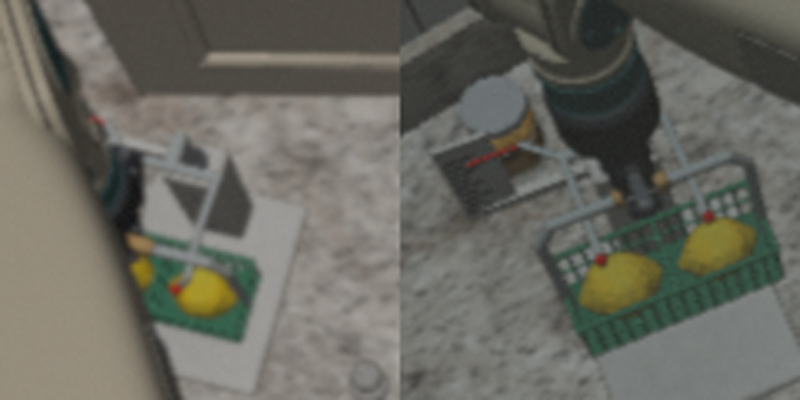

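Both red tips (right crop (601,260) and (709,217)) are now in front of the bar and inside the bail. I'll lower to just above the seats, then go slowly.

>>> drive_tool(targets=[{"tx": 0,"ty": -0.002,"tz": 0.01,"roll": 0,"jaw": 1},{"tx": 0,"ty": -0.002,"tz": 0.03,"roll": 0,"jaw": 1},{"tx": 0,"ty": -0.002,"tz": 0.055,"roll": 0,"jaw": 1},{"tx": 0,"ty": -0.002,"tz": 0.08,"roll": 0,"jaw": 1},{"tx": 0,"ty": -0.002,"tz": 0.105,"roll": 0,"jaw": 1},{"tx": 0,"ty": -0.002,"tz": 0.125,"roll": 0,"jaw": 1},{"tx": 0,"ty": -0.002,"tz": 0.137,"roll": 0,"jaw": 1},{"tx": 0,"ty": -0.002,"tz": 0.144,"roll": 0,"jaw": 1},{"tx": 0,"ty": -0.002,"tz": 0.148,"roll": 0,"jaw": 1},{"tx": 0,"ty": -0.002,"tz": 0.152,"roll": 0,"jaw": 1}])

```text
time: 10.28
tool_pos: [0.4998, 0.2599, 0.2656]
orientation: [0.785, 0.619, 0.0, 0.0]
contact_force: [-0.3, -0.1, -5.1]
opening: 0.0127
finger_force: 58.7
```

>>> drive_tool(targets=[{"tx": 0,"ty": 0,"tz": 0.004,"roll": 0,"jaw": 1},{"tx": 0,"ty": 0,"tz": 0.008,"roll": 0,"jaw": 1},{"tx": 0,"ty": 0,"tz": 0.012,"roll": 0,"jaw": 1},{"tx": 0,"ty": 0,"tz": 0.016,"roll": 0,"jaw": 1},{"tx": 0,"ty": 0,"tz": 0.02,"roll": 0,"jaw": 1},{"tx": 0,"ty": 0,"tz": 0.024,"roll": 0,"jaw": 1},{"tx": 0,"ty": 0,"tz": 0.028,"roll": 0,"jaw": 1},{"tx": 0,"ty": 0,"tz": 0.032,"roll": 0,"jaw": 1},{"tx": 0,"ty": 0,"tz": 0.036,"roll": 0,"jaw": 1},{"tx": 0,"ty": 0,"tz": 0.04,"roll": 0,"jaw": 1}])

```text
time: 11.12
tool_pos: [0.4996, 0.2598, 0.2534]
orientation: [0.785, 0.619, 0.0, 0.0]
contact_force: [-0.9, 0.8, -5.9]
opening: 0.0132
finger_force: 58.7
```

>>> drive_tool(targets=[{"tx": 0,"ty": 0,"tz": 0.004,"roll": 0,"jaw": 1},{"tx": 0,"ty": 0,"tz": 0.008,"roll": 0,"jaw": 1},{"tx": 0,"ty": 0,"tz": 0.012,"roll": 0,"jaw": 1},{"tx": 0,"ty": 0,"tz": 0.016,"roll": 0,"jaw": 1},{"tx": 0,"ty": 0,"tz": 0.02,"roll": 0,"jaw": 1},{"tx": 0,"ty": 0,"tz": 0.024,"roll": 0,"jaw": 1},{"tx": 0,"ty": 0,"tz": 0.028,"roll": 0,"jaw": 1},{"tx": 0,"ty": 0,"tz": 0.032,"roll": 0,"jaw": 1},{"tx": 0,"ty": 0,"tz": 0.036,"roll": 0,"jaw": 1},{"tx": 0,"ty": 0,"tz": 0.04,"roll": 0,"jaw": 1}])

```text
time: 11.95
tool_pos: [0.4996, 0.2599, 0.2415]
orientation: [0.785, 0.619, 0.0, 0.0]
contact_force: [-0.2, 0.9, -4.7]
opening: 0.0131
finger_force: 58.9
```

```bash
cat >> h.py <<'E'
def force(n):
    F=[];p=[]
    for i in range(n):
        c=r.camera("side"); s=r.get_state(); F.append(np.r_[s["contact_force"],s["moment"]])
    P,u,v=pts(c,np.ones((400,640),bool)); im=c["image"][v,u].astype(int)
    k=(im[:,0]>1.6*im[:,1])&(im[:,0]>70)&(P[:,0]>.61)&(P[:,1]>.28)&(P[:,1]<.37)
    print("F",np.mean(F,0).round(3),"+-",round(np.std(F,0)[2]/n**.5,2),"pointer px",k.sum(),P[k].mean(0).round(4))
    return c
E
python3 - <<'E'
from h import *
force(8); go(.4995,.260,.209,76.5)
E
```

```text
F [-0.492 -0.304 -4.403 -0.025  0.098 -0.011] +- 0.14 pointer px 21 [0.6493 0.3224 0.2427]
t 12.35 pos [0.4996 0.2599 0.2416] yaw 76.51 | tx ty tz [ 0.0003 -0.0006  0.1088] roll 0.0001 F [ 0.05 -0.35 -4.47] open 0.0133 tilt [ 0.  0. -1.]
```

>>> drive_tool(targets=[{"tx": 0,"ty": 0,"tz": 0.004,"roll": 0,"jaw": 1},{"tx": 0,"ty": 0,"tz": 0.008,"roll": 0,"jaw": 1},{"tx": 0,"ty": 0,"tz": 0.012,"roll": 0,"jaw": 1},{"tx": 0,"ty": 0,"tz": 0.016,"roll": 0,"jaw": 1},{"tx": 0,"ty": 0,"tz": 0.02,"roll": 0,"jaw": 1},{"tx": 0,"ty": 0,"tz": 0.024,"roll": 0,"jaw": 1},{"tx": 0,"ty": 0,"tz": 0.028,"roll": 0,"jaw": 1},{"tx": 0,"ty": 0,"tz": 0.032,"roll": 0,"jaw": 1},{"tx": 0,"ty": 0,"tz": 0.036,"roll": 0,"jaw": 1},{"tx": 0,"ty": 0,"tz": 0.04,"roll": 0,"jaw": 1}])

```text
time: 13.18
tool_pos: [0.4996, 0.2599, 0.2296]
orientation: [0.785, 0.619, 0.0, 0.0]
contact_force: [-0.4, -0.6, -2.7]
opening: 0.0128
finger_force: 59.2
```

>>> drive_tool(targets=[{"tx": 0,"ty": 0,"tz": 0.004,"roll": 0,"jaw": 1},{"tx": 0,"ty": 0,"tz": 0.008,"roll": 0,"jaw": 1},{"tx": 0,"ty": 0,"tz": 0.012,"roll": 0,"jaw": 1},{"tx": 0,"ty": 0,"tz": 0.016,"roll": 0,"jaw": 1},{"tx": 0,"ty": 0,"tz": 0.02,"roll": 0,"jaw": 1},{"tx": 0,"ty": 0,"tz": 0.024,"roll": 0,"jaw": 1},{"tx": 0,"ty": 0,"tz": 0.028,"roll": 0,"jaw": 1},{"tx": 0,"ty": 0,"tz": 0.032,"roll": 0,"jaw": 1},{"tx": 0,"ty": 0,"tz": 0.036,"roll": 0,"jaw": 1},{"tx": 0,"ty": 0,"tz": 0.04,"roll": 0,"jaw": 1}])

```text
time: 14.02
tool_pos: [0.4996, 0.2599, 0.2175]
orientation: [0.785, 0.619, 0.0, 0.0]
contact_force: [-1.3, -0.5, -0.9]
opening: 0.013
finger_force: 59.4
```

Run:
```python
from h import *
force(16); go(.4995,.260,.209,76.5)
```

```text
F [-0.893 -0.377 -1.037 -0.071  0.184  0.011] +- 0.11 pointer px 18 [0.6575 0.3231 0.2071]
t 14.82 pos [0.4996 0.2599 0.2175] yaw 76.51 | tx ty tz [ 0.0003 -0.0005  0.0285] roll 0.0002 F [-0.68  0.04 -0.8 ] open 0.0131 tilt [ 0.  0. -1.]
```

>>> drive_tool(targets=[{"tx": 0,"ty": -0.0005,"tz": 0.003,"roll": 0,"jaw": 1},{"tx": 0,"ty": -0.001,"tz": 0.006,"roll": 0,"jaw": 1},{"tx": 0,"ty": -0.0015,"tz": 0.009,"roll": 0,"jaw": 1},{"tx": 0,"ty": -0.002,"tz": 0.012,"roll": 0,"jaw": 1},{"tx": 0,"ty": -0.0025,"tz": 0.015,"roll": 0,"jaw": 1},{"tx": 0,"ty": -0.003,"tz": 0.018,"roll": 0,"jaw": 1},{"tx": 0,"ty": -0.0035,"tz": 0.021,"roll": 0,"jaw": 1},{"tx": 0,"ty": -0.004,"tz": 0.024,"roll": 0,"jaw": 1},{"tx": 0,"ty": -0.0045,"tz": 0.026,"roll": 0,"jaw": 1},{"tx": 0,"ty": -0.005,"tz": 0.027,"roll": 0,"jaw": 1}])

```text
time: 15.65
tool_pos: [0.499, 0.2602, 0.2097]
orientation: [0.785, 0.619, 0.001, 0.001]
contact_force: [4.1, -2.1, -0.3]
opening: 0.013
finger_force: 59.6
```

Run:
```python
from h import *
force(30); go(.4995,.260,.209,76.5)
```

```text
F [ 4.840e+00 -1.853e+00 -7.000e-02 -3.980e-01 -9.770e-01  3.000e-03] +- 0.09 pointer px 21 [0.6636 0.3229 0.1902]
t 17.15 pos [0.4989 0.2603 0.2098] yaw 76.5 | tx ty tz [-0.0004  0.0021  0.0027] roll 0.0 F [ 4.44 -2.79 -0.54] open 0.013 tilt [ 0.002  0.    -1.   ]
```

Moving forward loaded the hooks sideways by 5 N, so I'm undoing most of it.

>>> drive_tool(targets=[{"tx": 0,"ty": 0.001,"tz": 0,"roll": 0,"jaw": 1},{"tx": 0,"ty": 0.002,"tz": 0,"roll": 0,"jaw": 1},{"tx": 0,"ty": 0.003,"tz": 0,"roll": 0,"jaw": 1},{"tx": 0,"ty": 0.004,"tz": 0,"roll": 0,"jaw": 1},{"tx": 0,"ty": 0.004,"tz": 0,"roll": 0,"jaw": 1}])

```text
time: 17.57
tool_pos: [0.499, 0.2602, 0.2093]
orientation: [0.785, 0.619, -0.0, -0.001]
contact_force: [3.2, -0.7, -0.5]
opening: 0.0129
finger_force: 59.6
```

Run:
```python
from h import *
force(16); go(.4995,.260,.209,76.5)
```

```text
F [ 2.174  0.851 -0.19   0.143 -0.41  -0.029] +- 0.16 pointer px 18 [0.6508 0.3248 0.2091]
t 18.37 pos [0.499  0.2601 0.2094] yaw 76.52 | tx ty tz [0.     0.0017 0.0012] roll 0.0002 F [ 1.46  2.05 -0.93] open 0.0132 tilt [-0.001  0.    -1.   ]
```

Run:
```python
from h import *
F=[]
for i in range(12):
    d=r.camera("side"); s=r.get_state(); F.append(np.r_[s["contact_force"],s["tool_pos"]*1000])
print(np.array(F).round(2))
c=r.camera("top")
cv2.imwrite("pics/g.png",cv2.resize(np.hstack([c["image"][90:210,190:310],d["image"][150:270,150:270]])[:,:,::-1],(800,400),interpolation=cv2.INTER_CUBIC))
```

```text
[[ 1.5000e+00  2.3700e+00  6.9000e-01  4.9899e+02  2.6008e+02  2.0933e+02]
 [ 7.9000e-01  1.1000e+00 -1.7000e-01  4.9901e+02  2.6009e+02  2.0934e+02]
 [ 6.8000e-01  2.1200e+00  4.0000e-02  4.9903e+02  2.6008e+02  2.0937e+02]
 [ 1.8200e+00  1.9900e+00  4.1000e-01  4.9906e+02  2.6008e+02  2.0935e+02]
 [ 2.3000e-01  2.7300e+00  8.0000e-02  4.9905e+02  2.6007e+02  2.0934e+02]
 [ 1.3600e+00  1.1300e+00  8.0000e-02  4.9906e+02  2.6007e+02  2.0935e+02]
 [ 1.3200e+00  1.7800e+00  3.3000e-01  4.9904e+02  2.6006e+02  2.0933e+02]
 [ 5.4000e-01  2.2900e+00  9.3000e-01  4.9905e+02  2.6007e+02  2.0936e+02]
 [ 7.6000e-01  1.4500e+00 -6.4000e-01  4.9903e+02  2.6006e+02  2.0936e+02]
 [ 3.0000e-01  3.0100e+00  7.4000e-01  4.9903e+02  2.6007e+02  2.0936e+02]
 [-3.3000e-01  1.7700e+00 -3.2000e-01  4.9904e+02  2.6005e+02  2.0933e+02]
 [ 3.2000e-01  2.7300e+00  8.6000e-01  4.9905e+02  2.6004e+02  2.0935e+02]]
```

View pics/g.png

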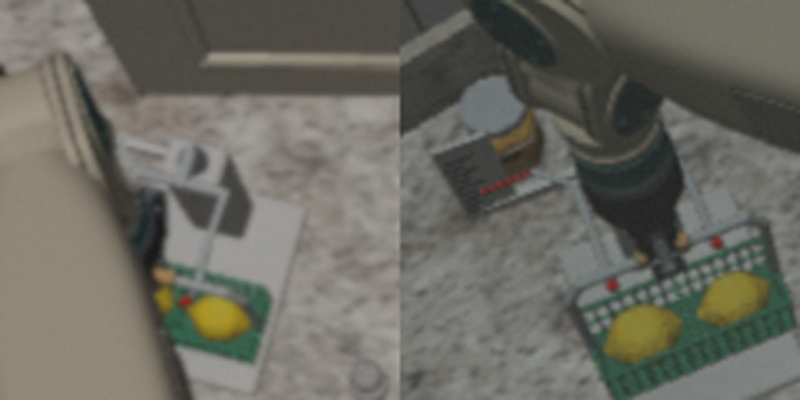

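The bar sits in both hooks with the red tips in front (right crop (612,285) and (717,243)), and Fz is near 0. I'll relieve the small sideways force and re-measure.

>>> drive_tool(targets=[{"tx": 0.001,"ty": 0,"tz": 0,"roll": 0,"jaw": 1},{"tx": 0.002,"ty": 0,"tz": 0,"roll": 0,"jaw": 1},{"tx": 0.002,"ty": 0,"tz": 0,"roll": 0,"jaw": 1},{"tx": 0.002,"ty": 0,"tz": 0,"roll": 0,"jaw": 1}])

```text
time: 19.35
tool_pos: [0.4991, 0.2601, 0.2092]
orientation: [0.785, 0.619, -0.001, 0.0]
contact_force: [0.3, 0.5, -0.6]
opening: 0.013
finger_force: 59.6
```

Run:
```python
from h import *
force(25); go(.4995,.260,.209,76.5)
```

```text
F [-1.452 -1.168 -0.023 -0.223  0.286  0.006] +- 0.1 pointer px 19 [0.6502 0.325  0.2097]
t 20.6 pos [0.4992 0.2603 0.2093] yaw 76.51 | tx ty tz [-0.0007  0.0013  0.0009] roll 0.0001 F [-2.4  -2.99  0.02] open 0.0127 tilt [-0.001 -0.001 -1.   ]
```

>>> drive_tool(targets=[{"tx": -0.001,"ty": -0.0004,"tz": 0,"roll": 0,"jaw": 1},{"tx": -0.001,"ty": -0.0004,"tz": 0,"roll": 0,"jaw": 1},{"tx": -0.001,"ty": -0.0004,"tz": 0,"roll": 0,"jaw": 1},{"tx": -0.001,"ty": -0.0004,"tz": 0,"roll": 0,"jaw": 1},{"tx": -0.001,"ty": -0.0004,"tz": 0,"roll": 0,"jaw": 1},{"tx": -0.001,"ty": -0.0004,"tz": 0,"roll": 0,"jaw": 1},{"tx": -0.001,"ty": -0.0004,"tz": 0,"roll": 0,"jaw": 1},{"tx": -0.001,"ty": -0.0004,"tz": 0,"roll": 0,"jaw": 1}])

```text
time: 21.27
tool_pos: [0.4992, 0.2603, 0.2094]
orientation: [0.785, 0.619, -0.0, -0.0]
contact_force: [-1.8, -1.7, -0.6]
opening: 0.0132
finger_force: 59.6
```

Run:
```python
from h import *
for i in range(3): force(8)
go(.4995,.260,.209,76.5)
```

```text
F [-2.328 -1.926  0.045 -0.381  0.474  0.003] +- 0.16 pointer px 16 [0.6518 0.3268 0.2086]
F [-2.345 -1.683 -0.128 -0.361  0.496  0.018] +- 0.14 pointer px 19 [0.6512 0.3265 0.2092]
F [-2.657 -1.787 -0.327 -0.345  0.513  0.003] +- 0.16 pointer px 19 [0.6508 0.3266 0.2098]
t 22.47 pos [0.4992 0.2602 0.2094] yaw 76.51 | tx ty tz [-0.0005  0.0012  0.0013] roll 0.0001 F [-2.14 -2.24 -0.85] open 0.013 tilt [-0.  0. -1.]
```

>>> drive_tool(targets=[{"tx": -0.0008,"ty": -0.0004,"tz": 0.001,"roll": 0,"jaw": 1},{"tx": -0.0008,"ty": -0.0008,"tz": 0.002,"roll": 0,"jaw": 1},{"tx": -0.0008,"ty": -0.0008,"tz": 0.003,"roll": 0,"jaw": 1},{"tx": -0.0008,"ty": -0.0008,"tz": 0.003,"roll": 0,"jaw": 1},{"tx": -0.0008,"ty": -0.0008,"tz": 0.003,"roll": 0,"jaw": 1},{"tx": -0.0008,"ty": -0.0008,"tz": 0.003,"roll": 0,"jaw": 1}])

```text
time: 22.97
tool_pos: [0.4992, 0.2602, 0.2086]
orientation: [0.785, 0.619, 0.0, 0.0]
contact_force: [-1.4, -0.2, 0.1]
opening: 0.0133
finger_force: 59.6
```

Run:
```python
from h import *
for i in range(3): force(8)
go(.4995,.260,.209,76.5)
```

```text
F [-1.159e+00 -6.840e-01 -1.070e-01 -1.310e-01  2.790e-01 -1.000e-03] +- 0.18 pointer px 18 [0.6583 0.323  0.1967]
F [-0.883 -0.225 -0.115 -0.053  0.196 -0.03 ] +- 0.15 pointer px 18 [0.6585 0.323  0.1965]Traceback (most recent call last):
  File "<stdin>", line 2, in <module>
  File "h.py", line 20, in force
    c=r.camera("side"); s=r.get_state(); F.append(np.r_[s["contact_force"],s["moment"]])
ValueError: 200 camera calls are used up
```

>>> drive_tool(targets=[{"tx": 0,"ty": 0,"tz": 0.001,"roll": 0,"jaw": 1},{"tx": 0,"ty": 0,"tz": 0.0015,"roll": 0,"jaw": 1},{"tx": 0,"ty": 0,"tz": 0.0015,"roll": 0,"jaw": 1},{"tx": 0,"ty": 0,"tz": 0.0015,"roll": 0,"jaw": 1},{"tx": 0,"ty": 0,"tz": 0.0015,"roll": 0,"jaw": 1},{"tx": 0,"ty": 0,"tz": 0.0015,"roll": 0,"jaw": 1}], newtons=20)

```text
time: 24.62
tool_pos: [0.4991, 0.2602, 0.2082]
orientation: [0.785, 0.619, 0.0, 0.0]
contact_force: [0.6, 0.1, 0.2]
opening: 0.0131
finger_force: 59.6
```

>>> drive_tool(targets=[{"tx": 0,"ty": 0,"tz": 0,"roll": 0,"jaw": 1}])

```text
time: 24.7
tool_pos: [0.4991, 0.2601, 0.2081]
orientation: [0.785, 0.619, 0.0, 0.0]
contact_force: [0.5, 0.8, 0.3]
opening: 0.0131
finger_force: 59.6
```

>>> drive_tool(targets=[{"tx": 0,"ty": 0,"tz": 0,"roll": 0,"jaw": 1}])

```text
time: 24.78
tool_pos: [0.4991, 0.2601, 0.2081]
orientation: [0.785, 0.619, 0.0, 0.0]
contact_force: [-0.4, 0.9, -0.3]
opening: 0.013
finger_force: 59.6
```

>>> drive_tool(targets=[{"tx": 0,"ty": 0,"tz": 0,"roll": 0,"jaw": 1}])

```text
time: 24.87
tool_pos: [0.4991, 0.2601, 0.2082]
orientation: [0.785, 0.619, 0.0, 0.0]
contact_force: [-0.1, 1.1, 1.1]
opening: 0.013
finger_force: 59.6
```

>>> drive_tool(targets=[{"tx": 0,"ty": 0,"tz": 0,"roll": 0,"jaw": 1}])

```text
time: 24.95
tool_pos: [0.4991, 0.2601, 0.2081]
orientation: [0.785, 0.619, 0.0, 0.0]
contact_force: [0.4, 0.5, -0.0]
opening: 0.0132
finger_force: 59.6
```

>>> drive_tool(targets=[{"tx": 0,"ty": 0,"tz": 0,"roll": 0,"jaw": 1}])

```text
time: 25.03
tool_pos: [0.4991, 0.2601, 0.2081]
orientation: [0.785, 0.619, 0.0, 0.0]
contact_force: [0.3, 0.8, 0.3]
opening: 0.0129
finger_force: 59.6
```

>>> drive_tool(targets=[{"tx": 0,"ty": 0,"tz": 0,"roll": 0,"jaw": 1}])

```text
time: 25.12
tool_pos: [0.4991, 0.2601, 0.2081]
orientation: [0.785, 0.619, 0.0, 0.0]
contact_force: [0.3, 0.4, 0.5]
opening: 0.0129
finger_force: 59.6
```

>>> drive_tool(targets=[{"tx": 0,"ty": 0,"tz": 0,"roll": 0,"jaw": 1}])

```text
time: 25.2
tool_pos: [0.4991, 0.2601, 0.2081]
orientation: [0.785, 0.619, 0.0, 0.0]
contact_force: [0.5, -0.2, 0.1]
opening: 0.0132
finger_force: 59.6
```

>>> drive_tool(targets=[{"tx": 0,"ty": 0,"tz": 0,"roll": 0,"jaw": 1}])

```text
time: 25.28
tool_pos: [0.4991, 0.2601, 0.2081]
orientation: [0.785, 0.619, 0.0, 0.0]
contact_force: [0.9, 2.4, -0.2]
opening: 0.0126
finger_force: 59.6
```

Fz is about 0 and the side forces are under 1 N, so the scale carries everything. Opening now.

>>> drive_tool(targets=[{"tx": 0,"ty": 0,"tz": 0,"roll": 0,"jaw": 0.66},{"tx": 0,"ty": 0,"tz": 0,"roll": 0,"jaw": 0.62},{"tx": 0,"ty": 0,"tz": 0,"roll": 0,"jaw": 0.56},{"tx": 0,"ty": 0,"tz": 0,"roll": 0,"jaw": 0.5},{"tx": 0,"ty": 0,"tz": 0,"roll": 0,"jaw": 0.4},{"tx": 0,"ty": 0,"tz": 0,"roll": 0,"jaw": 0.2},{"tx": 0,"ty": 0,"tz": 0,"roll": 0,"jaw": 0},{"tx": 0,"ty": 0,"tz": 0,"roll": 0,"jaw": -0.2},{"tx": 0,"ty": 0,"tz": 0,"roll": 0,"jaw": -0.4},{"tx": 0,"ty": 0,"tz": 0,"roll": 0,"jaw": -0.4}], newtons=20)

```text
time: 26.12
tool_pos: [0.4989, 0.2601, 0.2081]
orientation: [0.785, 0.619, -0.0, -0.0]
contact_force: [-0.3, -0.7, 0.6]
opening: 0.0599
finger_force: 0.0
```

>>> drive_tool(targets=[{"tx": 0,"ty": 0,"tz": 0,"roll": 0,"jaw": -0.4},{"tx": 0,"ty": 0,"tz": 0,"roll": 0,"jaw": -0.4},{"tx": 0,"ty": 0,"tz": 0,"roll": 0,"jaw": -0.4},{"tx": 0,"ty": 0,"tz": 0,"roll": 0,"jaw": -0.4}])

```text
time: 26.45
tool_pos: [0.4989, 0.2601, 0.2081]
orientation: [0.785, 0.619, 0.0, 0.0]
contact_force: [1.2, 0.6, 0.8]
opening: 0.0598
finger_force: 0.0
```

>>> drive_tool(targets=[{"tx": 0,"ty": 0,"tz": -0.02,"roll": 0,"jaw": -0.4},{"tx": 0,"ty": 0,"tz": -0.05,"roll": 0,"jaw": -0.4},{"tx": 0,"ty": 0,"tz": -0.09,"roll": 0,"jaw": -0.4},{"tx": 0,"ty": 0,"tz": -0.14,"roll": 0,"jaw": -0.4},{"tx": 0,"ty": 0,"tz": -0.2,"roll": 0,"jaw": -0.4},{"tx": 0,"ty": 0,"tz": -0.26,"roll": 0,"jaw": -0.4},{"tx": 0,"ty": 0,"tz": -0.32,"roll": 0,"jaw": -0.4},{"tx": 0,"ty": 0,"tz": -0.38,"roll": 0,"jaw": -0.4},{"tx": 0,"ty": 0,"tz": -0.43,"roll": 0,"jaw": -0.4},{"tx": 0,"ty": 0,"tz": -0.45,"roll": 0,"jaw": -0.4}])

```text
time: 27.28
tool_pos: [0.5003, 0.2606, 0.3475]
orientation: [0.785, 0.619, 0.003, 0.001]
contact_force: [0.2, -0.5, 0.5]
opening: 0.06
finger_force: 0.0
```

>>> drive_tool(targets=[{"tx": 0,"ty": 0,"tz": 0,"roll": 0,"jaw": -0.4},{"tx": 0,"ty": 0,"tz": 0,"roll": 0,"jaw": -0.4},{"tx": 0,"ty": 0,"tz": 0,"roll": 0,"jaw": -0.4},{"tx": 0,"ty": 0,"tz": 0,"roll": 0,"jaw": -0.4},{"tx": 0,"ty": 0,"tz": 0,"roll": 0,"jaw": -0.4},{"tx": 0,"ty": 0,"tz": 0,"roll": 0,"jaw": -0.4},{"tx": 0,"ty": 0,"tz": 0,"roll": 0,"jaw": -0.4},{"tx": 0,"ty": 0,"tz": 0,"roll": 0,"jaw": -0.4},{"tx": 0,"ty": 0,"tz": 0,"roll": 0,"jaw": -0.4},{"tx": 0,"ty": 0,"tz": 0,"roll": 0,"jaw": -0.4}])

```text
time: 28.12
tool_pos: [0.499, 0.2601, 0.343]
orientation: [0.785, 0.619, -0.0, 0.0]
contact_force: [-0.0, 0.2, -0.9]
opening: 0.0598
finger_force: 0.0
```

>>> drive_tool(targets=[{"tx": 0,"ty": 0,"tz": 0,"roll": 0,"jaw": -0.4},{"tx": 0,"ty": 0,"tz": 0,"roll": 0,"jaw": -0.4},{"tx": 0,"ty": 0,"tz": 0,"roll": 0,"jaw": -0.4},{"tx": 0,"ty": 0,"tz": 0,"roll": 0,"jaw": -0.4},{"tx": 0,"ty": 0,"tz": 0,"roll": 0,"jaw": -0.4},{"tx": 0,"ty": 0,"tz": 0,"roll": 0,"jaw": -0.4},{"tx": 0,"ty": 0,"tz": 0,"roll": 0,"jaw": -0.4},{"tx": 0,"ty": 0,"tz": 0,"roll": 0,"jaw": -0.4},{"tx": 0,"ty": 0,"tz": 0,"roll": 0,"jaw": -0.4},{"tx": 0,"ty": 0,"tz": 0,"roll": 0,"jaw": -0.4}])

```text
time: 28.95
tool_pos: [0.499, 0.2601, 0.343]
orientation: [0.785, 0.619, -0.0, -0.0]
contact_force: [0.5, -0.7, -0.4]
opening: 0.0597
finger_force: 0.0
```

>>> drive_tool(targets=[{"tx": 0,"ty": 0,"tz": 0,"roll": 0,"jaw": -0.4},{"tx": 0,"ty": 0,"tz": 0,"roll": 0,"jaw": -0.4},{"tx": 0,"ty": 0,"tz": 0,"roll": 0,"jaw": -0.4},{"tx": 0,"ty": 0,"tz": 0,"roll": 0,"jaw": -0.4},{"tx": 0,"ty": 0,"tz": 0,"roll": 0,"jaw": -0.4},{"tx": 0,"ty": 0,"tz": 0,"roll": 0,"jaw": -0.4},{"tx": 0,"ty": 0,"tz": 0,"roll": 0,"jaw": -0.4},{"tx": 0,"ty": 0,"tz": 0,"roll": 0,"jaw": -0.4},{"tx": 0,"ty": 0,"tz": 0,"roll": 0,"jaw": -0.4},{"tx": 0,"ty": 0,"tz": 0,"roll": 0,"jaw": -0.4}])

```text
time: 29.78
tool_pos: [0.4989, 0.2601, 0.3431]
orientation: [0.785, 0.619, -0.0, -0.0]
contact_force: [-0.7, -0.1, -0.9]
opening: 0.0596
finger_force: 0.0
```

>>> drive_tool(targets=[{"tx": 0,"ty": 0,"tz": -0.03,"roll": 0,"jaw": -0.4},{"tx": 0,"ty": 0,"tz": -0.06,"roll": 0,"jaw": -0.4},{"tx": 0,"ty": 0,"tz": -0.1,"roll": 0,"jaw": -0.4},{"tx": 0,"ty": 0,"tz": -0.1,"roll": 0,"jaw": -0.4},{"tx": 0,"ty": 0,"tz": -0.1,"roll": 0,"jaw": -0.4},{"tx": 0,"ty": 0,"tz": -0.1,"roll": 0,"jaw": -0.4},{"tx": 0,"ty": 0,"tz": -0.1,"roll": 0,"jaw": -0.4},{"tx": 0,"ty": 0,"tz": -0.1,"roll": 0,"jaw": -0.4},{"tx": 0,"ty": 0,"tz": -0.1,"roll": 0,"jaw": -0.4},{"tx": 0,"ty": 0,"tz": -0.1,"roll": 0,"jaw": -0.4}])

```text
time: 30.62
tool_pos: [0.4988, 0.26, 0.3726]
orientation: [0.785, 0.619, -0.0, -0.0]
contact_force: [-0.4, -0.5, 0.1]
opening: 0.0599
finger_force: 0.0
```

>>> drive_tool(targets=[{"tx": 0,"ty": 0,"tz": 0,"roll": 0,"jaw": -0.4},{"tx": 0,"ty": 0,"tz": 0,"roll": 0,"jaw": -0.4},{"tx": 0,"ty": 0,"tz": 0,"roll": 0,"jaw": -0.4},{"tx": 0,"ty": 0,"tz": 0,"roll": 0,"jaw": -0.4},{"tx": 0,"ty": 0,"tz": 0,"roll": 0,"jaw": -0.4},{"tx": 0,"ty": 0,"tz": 0,"roll": 0,"jaw": -0.4},{"tx": 0,"ty": 0,"tz": 0,"roll": 0,"jaw": -0.4},{"tx": 0,"ty": 0,"tz": 0,"roll": 0,"jaw": -0.4},{"tx": 0,"ty": 0,"tz": 0,"roll": 0,"jaw": -0.4},{"tx": 0,"ty": 0,"tz": 0,"roll": 0,"jaw": -0.4}])

```text
time: 31.45
tool_pos: [0.4989, 0.2601, 0.3731]
orientation: [0.785, 0.619, -0.0, 0.0]
contact_force: [0.1, -1.0, -0.4]
opening: 0.0603
finger_force: 0.0
```

>>> drive_tool(targets=[{"tx": 0,"ty": 0,"tz": 0,"roll": 0,"jaw": -0.4},{"tx": 0,"ty": 0,"tz": 0,"roll": 0,"jaw": -0.4},{"tx": 0,"ty": 0,"tz": 0,"roll": 0,"jaw": -0.4},{"tx": 0,"ty": 0,"tz": 0,"roll": 0,"jaw": -0.4},{"tx": 0,"ty": 0,"tz": 0,"roll": 0,"jaw": -0.4},{"tx": 0,"ty": 0,"tz": 0,"roll": 0,"jaw": -0.4},{"tx": 0,"ty": 0,"tz": 0,"roll": 0,"jaw": -0.4},{"tx": 0,"ty": 0,"tz": 0,"roll": 0,"jaw": -0.4},{"tx": 0,"ty": 0,"tz": 0,"roll": 0,"jaw": -0.4},{"tx": 0,"ty": 0,"tz": 0,"roll": 0,"jaw": -0.4}])

```text
time: 32.28
tool_pos: [0.4989, 0.26, 0.3731]
orientation: [0.785, 0.619, -0.0, -0.0]
contact_force: [1.0, -0.7, 0.5]
opening: 0.0596
finger_force: 0.0
```

>>> drive_tool(targets=[{"tx": 0,"ty": 0,"tz": 0,"roll": 0,"jaw": -0.4},{"tx": 0,"ty": 0,"tz": 0,"roll": 0,"jaw": -0.4},{"tx": 0,"ty": 0,"tz": 0,"roll": 0,"jaw": -0.4},{"tx": 0,"ty": 0,"tz": 0,"roll": 0,"jaw": -0.4},{"tx": 0,"ty": 0,"tz": 0,"roll": 0,"jaw": -0.4},{"tx": 0,"ty": 0,"tz": 0,"roll": 0,"jaw": -0.4},{"tx": 0,"ty": 0,"tz": 0,"roll": 0,"jaw": -0.4},{"tx": 0,"ty": 0,"tz": 0,"roll": 0,"jaw": -0.4},{"tx": 0,"ty": 0,"tz": 0,"roll": 0,"jaw": -0.4},{"tx": 0,"ty": 0,"tz": 0,"roll": 0,"jaw": -0.4}])

```text
time: 33.12
tool_pos: [0.499, 0.2601, 0.3731]
orientation: [0.785, 0.619, 0.0, 0.0]
contact_force: [0.3, 1.0, 0.5]
opening: 0.0599
finger_force: 0.0
```

```bash
python3 -c "
from workcell import r
print(r.get_state()['time'],r.job_done())"
```

```text
the job is handed in; nothing more can be done
33.1167 None
```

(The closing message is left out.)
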